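# Stand the ballasted float heavy end down in its dish

## Robot

A 7-joint arm with a two-finger parallel gripper is mounted at the origin on the work surface. World frame = base frame: x ahead of the robot, y to its left, z up, the work surface at z = 0. Lengths are in m, angles in rad, forces in N, time in s.
With the tool pointing down it reaches from about 0.4 to 0.85 m from the base axis. Payload 4.5 kg.
Tool frame: the origin (TCP) lies on the centre line of the jaws, within the pads' length; the fingertips stand 8 mm ahead of it and the grasp point (between the pads) lies 11 mm behind it; z points along the fingers, x is the direction in which the jaws open and shut, and the axes are right-handed (so a half turn about z gives the same grasp; the last joint's range is limited). The gripper opens to 88 mm and grips with 3 to 60 N. Pads are 18 mm wide; open, the fingers measure 123 mm over their backs; the gripper's body (75 mm by 187 mm) begins 45 mm behind the grasp point.
Start: joints at [1.246, 0.689, -0.195, 1.565, 0.157, 0.902, -0.215], TCP at [0.219, -0.585, 0.247] pointing down, gripper open.
Joint ranges: [-3.01, 3.01], [-0.46, 2.08], [-1.47, 1.51], [0.13, 2.56], [-1, 4.14], [0.04, 2.09], [-2.66, 2.66]. Speed limits (rad/s): [2.57, 2.57, 3.14, 3.14, 3.14, 3.14, 3.14].

## Interface

Orientations are given as a unit quaternion [x, y, z, w].
In Python, from plant import get_state, snapshot, finish_job, boxes_of, pinpoint gives the robot as it stands.
- The arm moves only by the shell command python3 -m creep 'ROWS' [FORCE]. ROWS is JSON, a list of rows, each an object with "hand": the finger opening in m, from 0 to 0.0881; "slide": the shift along the tool's x, y, z in m, a list of three; "turn": the turn about the tool's z in degrees. A call has 1 to 5 rows; each row shifts and turns the commanded pose from where the row before left it, along the tool's axes as they then stand; what a row does not reach is not made up. A row lasts 1/8 s, in which the tool goes at most 62.5 mm and 10.7 degrees, less where a joint would pass 70% of its speed; a pose out of reach is approached as far as the arm can. A call is refused whole if a number of a shift passes 0.0625 or a number of a turn 10.7, either way. A call with a gripper value outside its range is refused whole. The fingers move at their own pace and stop on an object; FORCE is the grip in N (left out, the last holds). Time passes only in rows, so rows that do not move let the fingers close. It gives the time, the measured TCP pose, the force and the opening at its end, in the units of the state.
- get_state(): the state, without advancing time (a new reading comes with each control period).
- snapshot(name): name is "side" or "top" or "wrist"; returns a dict with "frame" (400x640x3 uint8, red, green, blue), "depth" (400x640 float32, m along the optical axis (not along the pixel's ray), 0 where there is no reading), "mtx" (3x3 intrinsics, pixels), "k1" (the pictures are not rectified: a ray, as slopes to the right and down, at radius r is drawn at 1 + k1 r^2 times it, then the intrinsics apply), "camera_from_world" (4x4, takes a point from world to camera coordinates). Camera axes: x right, y down, z forward; pixel columns grow to the right and rows downward; lengths in m; the calibration is good to about 2 mm. A picture is of the moment at which its call begins.
- finish_job(): hands the job in, once; it reports no verdict.
Trained networks look in a picture, given as the dict that the camera call returned (one of the last four; its "shot" number tells which), for a name from the list of things; names that differ only in an ending like _2 or _b are one class to them, and where a whole thing is asked for, a point or a joint stands for the part that bears it (a point fixed in the world has none). Each returns a list of dicts, best first, with "conf" (0 to 1); they miss things now and then, are a little off and sometimes report something else, mostly with a low value. They report only what shows in the picture. A call takes as long as a camera call. They do not tell look-alikes from the thing itself.
- boxes_of(target, picture): "uv" ([column, row] in pixels, amid what is visible of it).
- pinpoint(target, picture): "uv" ([column, row] in pixels: a listed point, or the origin of a listed thing).
The state is a dict: "clock": time; "q": joint angles; "qd": joint speeds; "joint_torque": joint torques, N m; "tool_pos": TCP position; "eef_rot": TCP orientation; "contact_force": force on the tool from outside, world axes, zero at the start; "moment": the same for the moment, N m; "opening": opening from 0.0 (shut) to 1.0 (fully open).
Only numpy, scipy, OpenCV 4.12 (cv2) and the standard library are available. Lean on these libraries where they do the work, as an engineer would, in place of code of your own. Each camera call takes 0.05 s, during which the arm holds its last target.

## Task

Find the heavy end of the teal level-gauge float: pinch it from above by its two teal swivel buttons, lift it clear of the bench and let it hang until the heavy end has swung down. Then lower it into the teal dish, so that it stands upright on its heavy end inside the rim, and only let go once it is down (do not drop it). Leave the orange float where it lies.

Things in the scene. Friction and masses are not known exactly. Their poses are not given: they have to be found in the camera images.
- float: TEAL float, lying flat: teal round bar (16 mm dia) between two alike white square end blocks (24 x 24 mm, 16 mm long), 72 mm overall, some 110 g. Lead is sealed in one block, unseen. Flat end faces: it can stand on either. Origin at mid-length on the cross pin, 12 mm above the bench lying, 36 mm above its foot standing. x along the bar, y along the pin, z up as it lies.
- float_buttons (a joint): Swivel of the two round TEAL buttons (18 mm dia) on the float's cross pin, flat faces 32 mm apart; fingers close on them along the pin. Turns nearly freely, no stops, rad. Held by them and lifted 45 mm or more, the float swings a quarter turn within 1 s, heavy end down; the light end then stands 36 mm above the pin between the fingers, so grip low, with the fingertips.
- dish: TEAL round dish fixed to the bench: outer diameter 70 mm, inner 64 mm, floor 4 mm thick, rim 10 mm above the bench. Origin: centre of its underside, on the bench, z up. A float standing in it has its pin 40 mm above the bench. A like dish in orange is not used.
- spare_float: The same float with ORANGE bar and buttons, lying on the bench; sizes, origin and axes as for the teal one. To be left alone.
Mind the look-alikes: they are no part of the job. Leave any purple look-alike of the float alone.

How it is judged:
On the way, in this order (a step that is already met when the one before it is completed fails the run):
1. the teal float is held clear of the bench and hangs heavy end down, within 15 degrees of vertical (height (world z) of float above 0.055 m and angle between float's own x axis and vertical below 0.262 rad and contact force between the fingers and float above 0.5 N), for 0.2 s.
2. still held, it is lowered into the teal dish (foot less than 10 mm above the dish's floor) (z of float in the frame of dish below 0.05 m and horizontal distance between float and dish below 0.022 m and angle between float's own x axis and vertical below 0.35 rad and contact force between the fingers and float above 0.5 N), for 0.05 s.
At the end, for the whole second after the job is handed in: The teal float stands by itself, at rest, heavy end down, in the teal dish: within 10 degrees of upright, its axis within 22 mm of the dish's centre, its pin 34 to 46 mm above the bench; the orange float is within 30 mm of where it lay (horizontal distance between float and dish below 0.022 m and z of float in the frame of dish between 0.034 and 0.046 m and angle between float's own x axis and vertical below 0.175 rad and linear speed of float below 0.02 m/s and distance of spare_float from where it was at the start of the episode below 0.03 m); the robot touches nothing.
It fails at once if the orange float is moved by more than 30 mm (distance of spare_float from where it was at the start of the episode above 0.03 m).
It also fails if it takes over 42 s, if anything falls off the work surface, if the arm or the gripper's body presses on something with over 40 N, if the wrist force passes 120 N, or if a joint passes its speed limit or range.

## Working session

There is one attempt and no reset: what is moved stays moved. The work goes in short steps, Python scripts to look and compute and a shell command to move; the robot and the scene stay as the last step left them, time stands still between calls to the robot, and variables do not carry over. Pictures are saved under pics/ and viewed, and the job is handed in when it is done.

```bash
ls; mkdir -p pics
cat > h.py <<'E'
import numpy as np, cv2
from plant import *
from scipy.spatial.transform import Rotation as R
def save(n,im): cv2.imwrite('pics/'+n,cv2.cvtColor(im,cv2.COLOR_RGB2BGR))
def ray(s,uv):
    K=s['mtx'];p=np.array([(uv[0]-K[0,2])/K[0,0],(uv[1]-K[1,2])/K[1,1]]);q=p.copy()
    for _ in range(20): q=p/(1+s['k1']*(q@q))
    return np.array([q[0],q[1],1])
def at_z(s,uv,z):
    T=np.linalg.inv(s['camera_from_world']);d=T[:3,:3]@ray(s,uv);o=T[:3,3]
    return o+d*(z-o[2])/d[2]
def at_d(s,uv):
    T=np.linalg.inv(s['camera_from_world']);d=s['depth'][int(uv[1]),int(uv[0])]
    return T[:3,:3]@(ray(s,uv)*d)+T[:3,3]
E
python3 - <<'E'
from h import *
st=get_state();print(st['clock'],st['tool_pos'],st['eef_rot'],st['opening'])
print(R.from_quat(st['eef_rot']).as_matrix().round(3))
for n in ['top','side']:
    s=snapshot(n);save(n+'0.png',s['frame'])
    for t in ['float','dish']:
        for b in pinpoint(t,s): print(n,t,b['uv'],round(b['conf'],2),at_z(s,b['uv'],.012 if t=='float' else .004).round(3), at_d(s,b['uv']).round(3))
E
```

```text
pics
0.0 [ 0.21919937 -0.5846449   0.24591848] [ 8.21949682e-01 -5.69559369e-01 -7.91111074e-04 -4.69171451e-04] 1.0028376323031707
[[ 0.351 -0.936 -0.001]
 [-0.936 -0.351  0.002]
 [-0.002  0.    -1.   ]]
top float [377.7, 211.9] 0.75 [ 0.497 -0.108  0.012] [ 0.497 -0.107  0.02 ]
top float [426.9, 227.4] 0.66 [ 0.466 -0.211  0.012] [ 0.466 -0.209  0.021]
top float [263.1, 207.3] 0.63 [0.503 0.132 0.012] [0.503 0.131 0.022]
top float [271.4, 152.7] 0.56 [0.619 0.118 0.012] [0.621 0.118 0.005]
top dish [268.0, 151.7] 0.58 [0.623 0.126 0.004] [0.623 0.126 0.006]
top dish [259.0, 210.6] 0.58 [0.497 0.142 0.004] [0.496 0.139 0.019]
side float [269.7, 280.0] 0.91 [ 0.39  -0.098  0.012] [ 0.389 -0.101  0.018]
side float [327.3, 258.9] 0.58 [ 0.5   -0.1    0.012] [ 0.498 -0.104  0.019]
side float [340.0, 317.6] 0.57 [ 0.471 -0.214  0.012] [ 0.47  -0.215  0.015]
side dish [334.4, 163.0] 0.94 [0.618 0.119 0.004] [0.619 0.12  0.003]
```

View pics/top0.png

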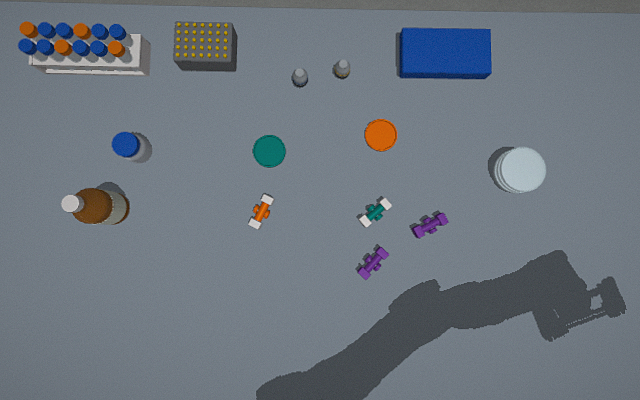

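View pics/side0.png

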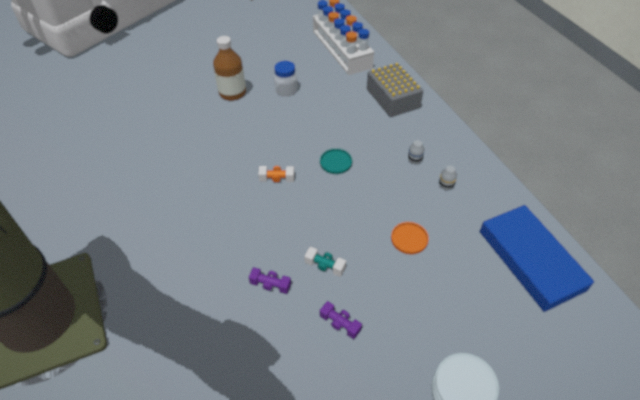

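Float candidates in the top picture:
- Teal bar with white blocks at (376,212).
- Orange float at (261,211).
- Purple ones at (429,225) and (373,262).

The teal dish is at (269,151) and the orange dish at (380,135). I choose the float at (376,212) and the dish at (269,151). Next I check that choice in a close crop and measure both.

Run:
```python
from h import *
s=snapshot('top');f=s['frame']
save('crop1.png',cv2.resize(f[180:245,335:425],None,fx=8,fy=8,interpolation=cv2.INTER_CUBIC))
hsv=cv2.cvtColor(f,cv2.COLOR_RGB2HSV)
teal=cv2.inRange(hsv,(75,120,50),(98,255,255))
n,l,st,c=cv2.connectedComponentsWithStats(teal)
for i in range(1,n):
    if st[i,4]>20: print('teal',st[i],c[i].round(1),at_z(s,c[i],.012).round(4),at_z(s,c[i],.008).round(4))
roi=np.zeros_like(teal);roi[190:235,350:400]=1
w=cv2.inRange(hsv,(0,0,170),(180,50,255))*roi
n,l,st,c=cv2.connectedComponentsWithStats(w)
P=[]
for i in range(1,n):
    if st[i,4]>15: p=at_z(s,c[i],.022);P.append(p);print('white',st[i],c[i].round(1),p.round(4))
if len(P)==2:
    d=P[1]-P[0];print('mid',(P[0]+P[1])/2,'dist',np.linalg.norm(d),'axis deg',np.degrees(np.arctan2(d[1],d[0])))
```

```text
teal [253 135  33  32 824] [268.8 150.6] [0.6238 0.1231 0.012 ] [0.6247 0.1236 0.008 ]
teal [367 204  17  17 191] [374.9 212.1] [ 0.4966 -0.1023  0.012 ] [ 0.4968 -0.1029  0.008 ]
white [380 198  12  12  74] [385.6 203.6] [ 0.514  -0.1232  0.022 ]
white [359 215  12  12  74] [364.9 220.8] [ 0.4777 -0.0803  0.022 ]
mid [ 0.49586482 -0.10174919  0.022     ] dist 0.0562372573149566 axis deg 130.14308878188308
```

View pics/crop1.png

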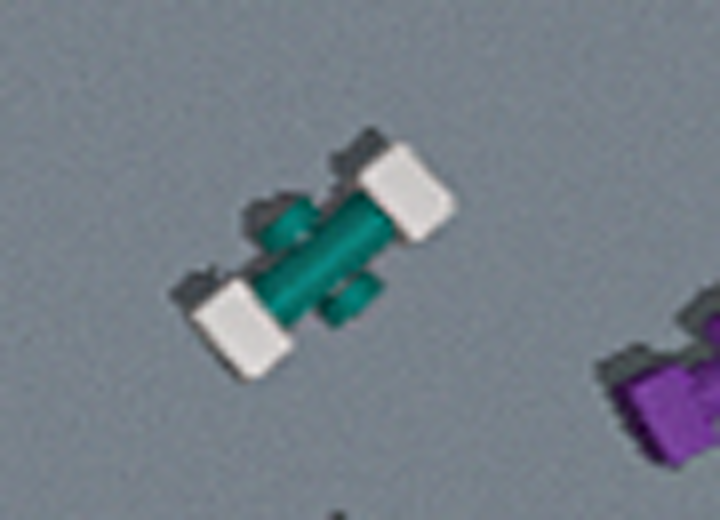

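The block spacing measures 56 mm, as it should. The float is at (0.496,-0.102), pin direction 40° (equivalently -140°), and the dish is at (0.6245,0.1235). I move above the float in two calls.

```bash
python3 -m creep '[{"hand":0.07,"slide":[-0.0355,-0.0429,0],"turn":0},{"hand":0.07,"slide":[-0.0355,-0.0429,0],"turn":0},{"hand":0.07,"slide":[-0.0355,-0.0429,0],"turn":0},{"hand":0.07,"slide":[-0.0355,-0.0429,0],"turn":0},{"hand":0.07,"slide":[-0.0355,-0.0429,0],"turn":0}]' 20
python3 -m creep '[{"hand":0.07,"slide":[-0.0355,-0.0429,0],"turn":0},{"hand":0.07,"slide":[-0.0355,-0.0429,0],"turn":0},{"hand":0.07,"slide":[-0.0355,-0.0429,0],"turn":0},{"hand":0.07,"slide":[-0.0355,-0.0429,0],"turn":0},{"hand":0.07,"slide":[-0.0355,-0.0429,0],"turn":0}]'
```

```text
clock: 0.98
tool_pos: [0.3589, -0.3422, 0.247]
eef_rot: [0.822, -0.57, 0.0, -0.0]
contact_force: [1.2, -0.4, 0.2]
opening: 0.794
clock: 1.6
tool_pos: [0.4974, -0.1006, 0.2469]
eef_rot: [0.822, -0.57, 0.0, -0.0]
contact_force: [1.4, 0.5, 0.5]
opening: 0.794
```

```bash
python3 -m creep '[{"hand":0.07,"slide":[0,0,0],"turn":10},{"hand":0.07,"slide":[0,0,0],"turn":10},{"hand":0.07,"slide":[0,0,0],"turn":10},{"hand":0.07,"slide":[0,0,0],"turn":10},{"hand":0.07,"slide":[0,0,0],"turn":10}]'
python3 -m creep '[{"hand":0.07,"slide":[0,0,0],"turn":10},{"hand":0.07,"slide":[0,0,0],"turn":10},{"hand":0.07,"slide":[0,0,0],"turn":0.5},{"hand":0.07,"slide":[0,0,0],"turn":0},{"hand":0.07,"slide":[0,0,0],"turn":0}]'
python3 - <<'E'
from h import *
st=get_state();M=R.from_quat(st['eef_rot']).as_matrix();print(st['clock'],st['tool_pos'],M.round(3),np.degrees(np.arctan2(M[1,0],M[0,0])),st['q'],st['opening'])
s=snapshot('wrist');save('w1.png',s['frame'])
for b in pinpoint('float',s)[:3]: print(b['uv'],b['conf'],at_z(s,b['uv'],.012).round(4))
f=s['frame'];hsv=cv2.cvtColor(f,cv2.COLOR_RGB2HSV)
teal=cv2.inRange(hsv,(75,120,40),(98,255,255))
n,l,q,c=cv2.connectedComponentsWithStats(teal)
for i in range(1,n):
    if q[i,4]>100: print('teal',q[i],c[i].round(1),at_z(s,c[i],.016).round(4))
w=cv2.inRange(hsv,(0,0,170),(180,50,255))
n,l,q,c=cv2.connectedComponentsWithStats(w)
for i in range(1,n):
    if q[i,4]>100: print('white',q[i],c[i].round(1),at_z(s,c[i],.024).round(4))
E
```

```text
clock: 2.22
tool_pos: [0.4966, -0.1021, 0.2468]
eef_rot: [-0.502, 0.865, -0.0, 0.0]
contact_force: [1.0, -0.0, -0.6]
opening: 0.793
clock: 2.85
tool_pos: [0.4965, -0.1022, 0.2468]
eef_rot: [-0.343, 0.939, 0.0, 0.0]
contact_force: [-0.2, -0.1, -0.4]
opening: 0.795
2.85 [ 0.49653058 -0.10217832  0.24677216] [[-0.764 -0.645  0.   ]
 [-0.645  0.764  0.   ]
 [-0.     0.    -1.   ]] -139.85033456942486 [-0.03629947  0.54618035  0.23415932  1.930377   -0.19169221  0.68614349
 -2.1270463 ] 0.7946304864153333
[320.6, 170.5] 0.72 [ 0.4935 -0.1043  0.012 ]
[378.8, 226.6] 0.68 [ 0.3929 -0.0969  0.012 ]
[403.4, 104.7] 0.67 [ 0.4717 -0.2189  0.012 ]
teal [313 156  18  32 420] [319.8 171.2] [ 0.4942 -0.1037  0.016 ]
teal [  96  213   58   51 2299] [124.9 237.8] [0.623  0.1144 0.016 ]
white [     0      0    640    314 149619] [340.6 135.9] [ 0.5035 -0.1497  0.024 ]
white [250 149  21  24 452] [260.1 160.5] [ 0.5545 -0.0711  0.024 ]
white [ 185  348  163   49 4856] [249.  372.7] [0.3857 0.1764 0.024 ]
white [393 348  48  30 665] [421.2 359.2] [0.2196 0.0054 0.024 ]
```

View wrist.

View pics/w1.png

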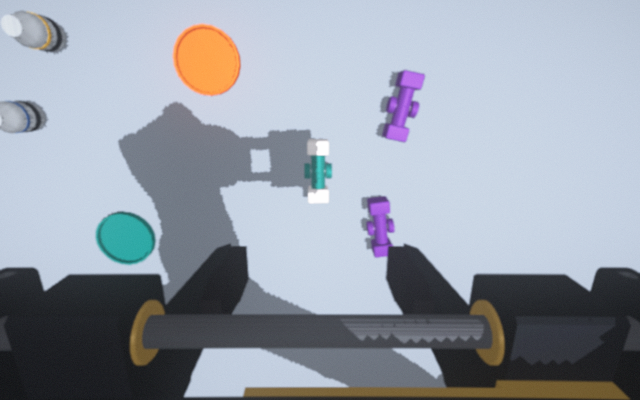

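The wrist view shows the teal float upright at (319,171), between the purple ones, with its pin parallel to the jaws. I descend partway and look once more.

```bash
python3 -m creep '[{"hand":0.07,"slide":[0,0,0.045],"turn":0},{"hand":0.07,"slide":[0,0,0.045],"turn":0},{"hand":0.07,"slide":[0,0,0.045],"turn":0},{"hand":0.07,"slide":[0,0,0],"turn":0},{"hand":0.07,"slide":[0,0,0],"turn":0}]'
python3 - <<'E'
from h import *
st=get_state();M=R.from_quat(st['eef_rot']).as_matrix();tp=np.array(st['tool_pos']);print(st['clock'],tp)
s=snapshot('wrist');save('w2.png',s['frame'])
hsv=cv2.cvtColor(s['frame'],cv2.COLOR_RGB2HSV)
teal=cv2.inRange(hsv,(75,120,40),(98,255,255))
n,l,q,c=cv2.connectedComponentsWithStats(teal)
for i in range(1,n):
    if q[i,4]>100:
        p=at_z(s,c[i],.018);x,y,w,h=q[i,:4];m=at_z(s,(x+w/2,y+h/2),.016);print('teal',q[i],p.round(4),(M.T@(p-tp)).round(4),(M.T@(m-tp)).round(4))
for b in pinpoint('float',s)[:2]: p=at_z(s,b['uv'],.012);print(b['uv'],b['conf'],(M.T@(p-tp)).round(4))
E
```

```text
clock: 3.58
tool_pos: [0.4973, -0.1025, 0.1129]
eef_rot: [-0.342, 0.94, -0.0, 0.001]
contact_force: [0.7, 0.4, 0.2]
opening: 0.793
3.575 [ 0.49726352 -0.10253658  0.11287901]
teal [309 188  19  47 820] [ 0.4962 -0.1021  0.018 ] [0.0006 0.0012 0.0949] [0.0006 0.0028 0.0969]
teal [298 198   9  21 171] [ 0.507  -0.0953  0.018 ] [-0.012  -0.0006  0.0949] [-0.0116  0.0004  0.0969]
teal [331 198   8  21 144] [ 0.488  -0.1116  0.018 ] [ 0.013  -0.0008  0.0949] [0.0132 0.0004 0.0969]
teal [ 31 266  35  25 404] [0.6254 0.0802 0.018 ] [-0.2156  0.0575  0.095 ] [-0.2176  0.0602  0.097 ]
[320.0, 207.2] 0.89 [0.0017 0.0007 0.1009]
[449.0, 108.3] 0.74 [ 0.0922 -0.0728  0.1009]
```

View pics/w2.png

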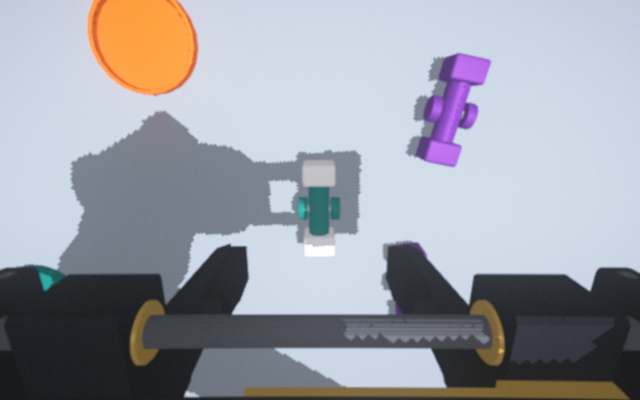

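Aligned within about 1 mm. I descend to TCP z ≈ 12 mm, settle, then close.

```bash
python3 -m creep '[{"hand":0.06,"slide":[0.001,0.0005,0.04],"turn":0},{"hand":0.06,"slide":[0,0,0.035],"turn":0},{"hand":0.06,"slide":[0,0,0.017],"turn":0},{"hand":0.06,"slide":[0,0,0.008],"turn":0},{"hand":0.06,"slide":[0,0,0],"turn":0}]'
python3 -m creep '[{"hand":0.06,"slide":[0,0,0],"turn":0},{"hand":0.02,"slide":[0,0,0],"turn":0},{"hand":0.02,"slide":[0,0,0],"turn":0},{"hand":0.02,"slide":[0,0,0],"turn":0},{"hand":0.02,"slide":[0,0,0],"turn":0}]' 20
```

```text
clock: 4.3
tool_pos: [0.4959, -0.1026, 0.0123]
eef_rot: [-0.342, 0.94, -0.0, 0.0]
contact_force: [-0.4, 0.1, -0.4]
opening: 0.677
clock: 4.92
tool_pos: [0.4955, -0.1024, 0.0119]
eef_rot: [-0.342, 0.94, -0.0, 0.0]
contact_force: [0.7, 0.1, 2.4]
opening: 0.36
```

The opening of 31.7 mm matches the buttons. Lift and let it swing.

```bash
python3 -m creep '[{"hand":0.02,"slide":[0,0,-0.02],"turn":0},{"hand":0.02,"slide":[0,0,-0.03],"turn":0},{"hand":0.02,"slide":[0,0,-0.03],"turn":0},{"hand":0.02,"slide":[0,0,-0.02],"turn":0},{"hand":0.02,"slide":[0,0,0],"turn":0}]'
python3 -m creep '[{"hand":0.02,"slide":[0,0,0],"turn":0},{"hand":0.02,"slide":[0,0,0],"turn":0},{"hand":0.02,"slide":[0,0,0],"turn":0},{"hand":0.02,"slide":[0,0,0],"turn":0},{"hand":0.02,"slide":[0,0,0],"turn":0}]'
python3 -m creep '[{"hand":0.02,"slide":[0,0,0],"turn":0},{"hand":0.02,"slide":[0,0,0],"turn":0},{"hand":0.02,"slide":[0,0,0],"turn":0},{"hand":0.02,"slide":[0,0,0],"turn":0},{"hand":0.02,"slide":[0,0,0],"turn":0}]'
python3 - <<'E'
from h import *
st=get_state();M=R.from_quat(st['eef_rot']).as_matrix();tp=np.array(st['tool_pos']);print(st['clock'],tp)
s=snapshot('side');save('s2.png',cv2.resize(s['frame'][160:320,200:440],None,fx=3,fy=3))
s=snapshot('wrist');save('w3.png',s['frame'])
s=snapshot('top')
hsv=cv2.cvtColor(s['frame'],cv2.COLOR_RGB2HSV)
teal=cv2.inRange(hsv,(75,120,40),(98,255,255))
n,l,q,c=cv2.connectedComponentsWithStats(teal)
for i in range(1,n):
    if q[i,4]>300:
        x,y,w,h=q[i,:4]; d=at_z(s,(x+w/2-.5,y+h/2-.5),.01);print('dish',q[i],d,'tool delta',M.T@(d-tp))
E
```

```text
clock: 5.55
tool_pos: [0.4961, -0.1025, 0.1127]
eef_rot: [-0.343, 0.939, -0.001, 0.001]
contact_force: [0.6, 0.4, -1.4]
opening: 0.363
clock: 6.18
tool_pos: [0.4954, -0.1025, 0.1116]
eef_rot: [-0.342, 0.94, 0.0, -0.0]
contact_force: [0.3, 0.5, -0.5]
opening: 0.356
clock: 6.8
tool_pos: [0.4954, -0.1024, 0.1117]
eef_rot: [-0.342, 0.94, -0.0, 0.0]
contact_force: [0.8, -0.6, -1.4]
opening: 0.361
6.8 [ 0.49542046 -0.10243076  0.1117434 ]
dish [253 135  33  32 828] [0.62447723 0.12304646 0.01      ] tool delta [-0.24388954  0.08952797  0.10173485]
```

View pics/s2.png

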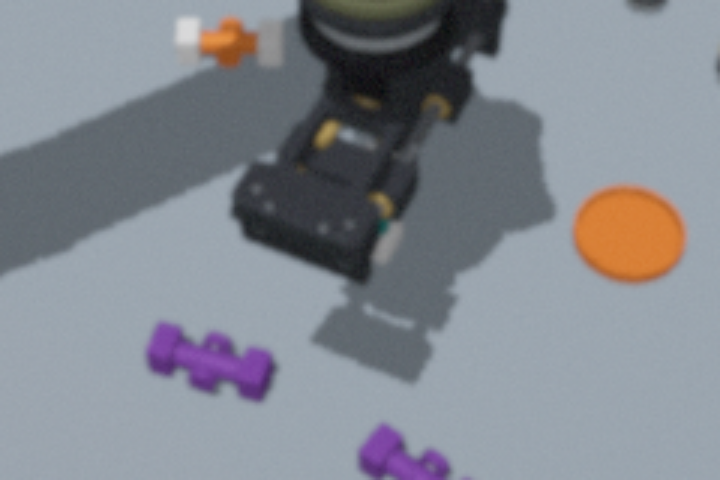

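View pics/w3.png

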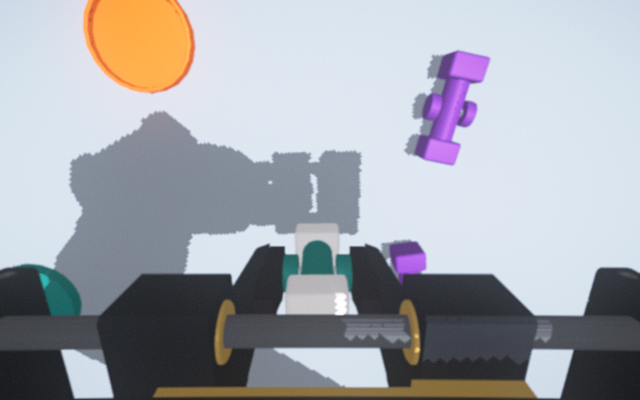

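Run:
```python
from h import *
s=snapshot('wrist');st=get_state();tp=np.array(st['tool_pos']);M=R.from_quat(st['eef_rot']).as_matrix()
def pr(p):
    c=s['camera_from_world']@np.r_[p,1];q=c[:2]/c[2];q=q*(1+s['k1']*q@q);K=s['mtx'];return (K[0,0]*q[0]+K[0,2],K[1,1]*q[1]+K[1,2])
for a in (-15,0,15):
    u=M@np.array([0,np.sin(np.radians(a)),-np.cos(np.radians(a))])
    print(a,'top face centre',pr(tp+.036*u),'bottom face',pr(tp-.036*u),'bottom block ctr',pr(tp-.028*u))
```

```text
-15 top face centre (np.float64(318.9163074652877), np.float64(299.5003286634433)) bottom face (np.float64(318.0772252884622), np.float64(256.9392156807025)) bottom block ctr (np.float64(318.1376463288159), np.float64(260.0041541747587))
0 top face centre (np.float64(318.8733200039765), np.float64(323.2692844117877)) bottom face (np.float64(318.09808803510424), np.float64(241.53176456756725)) bottom block ctr (np.float64(318.1549463687398), np.float64(247.5339930908576))
15 top face centre (np.float64(318.79206034592767), np.float64(341.7572492252867)) bottom face (np.float64(318.13675806780174), np.float64(227.468786508099)) bottom block ctr (np.float64(318.1871102135654), np.float64(236.28252842912798))
```

Run:
```python
from h import *
s=snapshot('wrist');st=get_state();tp=np.array(st['tool_pos']);M=R.from_quat(st['eef_rot']).as_matrix()
def pr(p):
    c=s['camera_from_world']@np.r_[p,1];q=c[:2]/c[2];q=q*(1+s['k1']*q@q);K=s['mtx'];return np.array((K[0,0]*q[0]+K[0,2],K[1,1]*q[1]+K[1,2]))
f=s['frame']; out=[]
for a in (-10,0,10):
    g=f.copy()
    th=np.radians(a);u=np.array([0,np.sin(th),-np.cos(th)]);v=np.array([0,np.cos(th),np.sin(th)]);w=np.array([1,0,0])
    for lo,hi in((.02,.036),(-.036,-.02)):
        C=[pr(tp+M@(u*k+v*i*.012+w*j*.012)) for k in(lo,hi) for i in(-1,1) for j in(-1,1)]
        h=cv2.convexHull(np.array(C,np.float32)).astype(np.int32);cv2.polylines(g,[h],True,(255,0,0),1)
    out.append(cv2.resize(g[200:350,260:380],None,fx=2.1,fy=3))
save('w4.png',np.hstack(out))
```

```text
(no output)
```

View pics/w4.png

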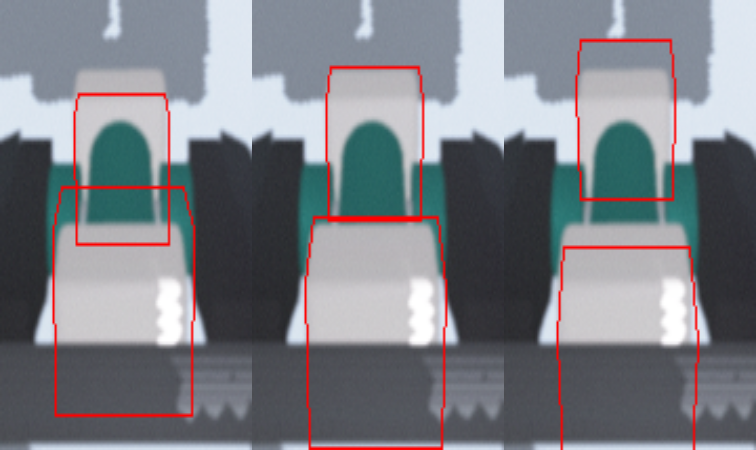

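The overlay for 0° tilt (middle) matches, so the float hangs vertically. I turn back 30° to stay clear of joint 7's limit, then carry it over.

```bash
python3 -m creep '[{"hand":0.02,"slide":[0,0,0],"turn":-6},{"hand":0.02,"slide":[0,0,0],"turn":-9},{"hand":0.02,"slide":[0,0,0],"turn":-9},{"hand":0.02,"slide":[0,0,0],"turn":-6},{"hand":0.02,"slide":[0,0,0],"turn":0}]'
python3 - <<'E'
from h import *
st=get_state();M=R.from_quat(st['eef_rot']).as_matrix();tp=np.array(st['tool_pos']);print(tp,st['q'],M.T@(np.array([.6245,.1232,.04])-tp))
E
```

```text
clock: 7.68
tool_pos: [0.4954, -0.1025, 0.1117]
eef_rot: [-0.573, 0.819, 0.0, 0.0]
contact_force: [-1.1, 0.2, -1.5]
opening: 0.36
[ 0.49543551 -0.10251686  0.1117472 ] [ 0.0994824   0.76196377  0.02215077  2.04055161 -0.04640794  0.33940455
 -1.76080114] [-0.25624339 -0.04402062  0.07179776]
```

```bash
python3 -m creep '[{"hand":0.02,"slide":[-0.01,-0.0017,0],"turn":0},{"hand":0.02,"slide":[-0.02,-0.0034,0],"turn":0},{"hand":0.02,"slide":[-0.03,-0.0052,0],"turn":0},{"hand":0.02,"slide":[-0.03,-0.0052,0],"turn":0},{"hand":0.02,"slide":[-0.03,-0.0052,0],"turn":0}]'
python3 -m creep '[{"hand":0.02,"slide":[-0.03,-0.0052,0],"turn":0},{"hand":0.02,"slide":[-0.03,-0.0052,0],"turn":0},{"hand":0.02,"slide":[-0.03,-0.0052,0],"turn":0},{"hand":0.02,"slide":[-0.025,-0.0043,0],"turn":0},{"hand":0.02,"slide":[-0.015,-0.0026,0],"turn":0}]'
python3 -m creep '[{"hand":0.02,"slide":[-0.006,-0.001,0],"turn":0},{"hand":0.02,"slide":[0,0,0],"turn":0},{"hand":0.02,"slide":[0,0,0],"turn":0},{"hand":0.02,"slide":[0,0,0],"turn":0},{"hand":0.02,"slide":[0,0,0],"turn":0}]'
python3 - <<'E'
from h import *
st=get_state();M=R.from_quat(st['eef_rot']).as_matrix();tp=np.array(st['tool_pos']);print(tp,st['q'],M.T@(np.array([.6245,.1232,.04])-tp))
for n in('wrist','side','top'):
    s=snapshot(n);save(n[0]+'5.png',s['frame'])
E
```

```text
clock: 8.3
tool_pos: [0.5565, 0.0053, 0.1117]
eef_rot: [-0.574, 0.819, 0.0, 0.0]
contact_force: [-0.1, 0.3, -1.0]
opening: 0.362
clock: 8.93
tool_pos: [0.6216, 0.1206, 0.1115]
eef_rot: [-0.575, 0.818, 0.0, 0.0]
contact_force: [-0.0, -0.9, -1.1]
opening: 0.359
clock: 9.55
tool_pos: [0.6242, 0.1226, 0.1118]
eef_rot: [-0.574, 0.819, -0.0, -0.0]
contact_force: [-0.4, -0.8, -1.2]
opening: 0.361
[0.62421881 0.12260605 0.11179906] [-0.32443036  0.87807065  0.10730145  1.64334165 -0.14047352  0.62780948
 -2.06142727] [-6.68311999e-04 -5.97852650e-05  7.17989353e-02]
```

View pics/w5.png

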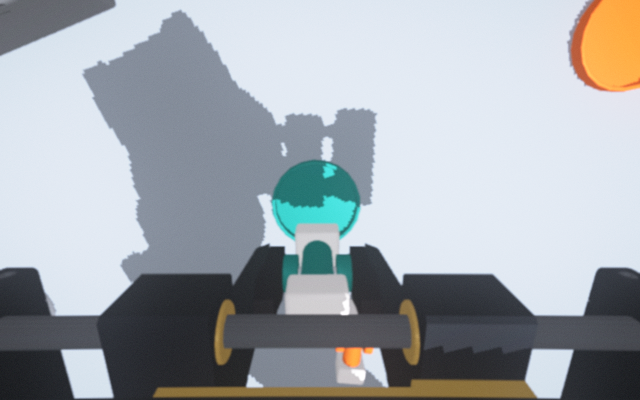

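View pics/s5.png

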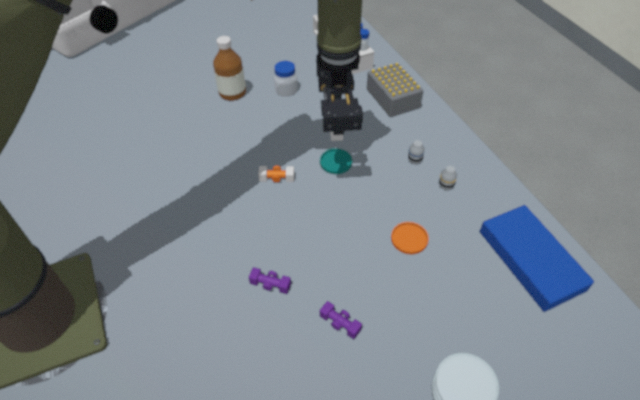

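Float at (317,260) hangs over the teal dish at (317,200 in the wrist view), and the TCP is within 1 mm of the dish centre. Lowering.

```bash
python3 -m creep '[{"hand":0.02,"slide":[-0.0007,0,0.015],"turn":0},{"hand":0.02,"slide":[0,0,0.02],"turn":0},{"hand":0.02,"slide":[0,0,0.015],"turn":0},{"hand":0.02,"slide":[0,0,0.008],"turn":0},{"hand":0.02,"slide":[0,0,0.005],"turn":0}]'
python3 -m creep '[{"hand":0.02,"slide":[0,0,0.003],"turn":0},{"hand":0.02,"slide":[0,0,0.002],"turn":0},{"hand":0.02,"slide":[0,0,0.001],"turn":0},{"hand":0.02,"slide":[0,0,0],"turn":0},{"hand":0.02,"slide":[0,0,0],"turn":0}]'
```

```text
clock: 10.32
tool_pos: [0.6244, 0.1237, 0.0479]
eef_rot: [-0.574, 0.819, 0.0, -0.0]
contact_force: [-0.5, -0.8, -1.7]
opening: 0.362
clock: 10.95
tool_pos: [0.6247, 0.1238, 0.0429]
eef_rot: [-0.574, 0.819, -0.0, 0.0]
contact_force: [-0.6, 0.1, -1.6]
opening: 0.36
```

```bash
python3 -m creep '[{"hand":0.02,"slide":[0,0,0.001],"turn":0},{"hand":0.02,"slide":[0,0,0.001],"turn":0},{"hand":0.02,"slide":[0,0,0],"turn":0},{"hand":0.02,"slide":[0,0,0],"turn":0}]'
python3 -m creep '[{"hand":0.02,"slide":[0,0,0.0005],"turn":0},{"hand":0.02,"slide":[0,0,0],"turn":0},{"hand":0.02,"slide":[0,0,0],"turn":0}]'
python3 -m creep '[{"hand":0.02,"slide":[0,0,0.0005],"turn":0},{"hand":0.02,"slide":[0,0,0],"turn":0},{"hand":0.02,"slide":[0,0,0],"turn":0}]'
```

```text
clock: 11.45
tool_pos: [0.6245, 0.1238, 0.0407]
eef_rot: [-0.574, 0.819, -0.0, -0.0]
contact_force: [1.2, 0.3, -1.7]
opening: 0.357
clock: 11.82
tool_pos: [0.6245, 0.1238, 0.0402]
eef_rot: [-0.574, 0.819, -0.0, 0.0]
contact_force: [-0.1, 0.2, -0.7]
opening: 0.364
clock: 12.2
tool_pos: [0.6247, 0.1238, 0.0399]
eef_rot: [-0.574, 0.819, -0.0, 0.0]
contact_force: [-0.6, 0.3, 2.0]
opening: 0.361
```

```bash
python3 -m creep '[{"hand":0.02,"slide":[0,0,0.0004],"turn":0},{"hand":0.02,"slide":[0,0,0],"turn":0},{"hand":0.02,"slide":[0,0,0],"turn":0}]'
python3 - <<'E'
from h import *
s=snapshot('wrist');st=get_state();tp=np.array(st['tool_pos']);M=R.from_quat(st['eef_rot']).as_matrix();print(tp,st['contact_force'])
save('w6.png',s['frame'])
s=snapshot('side');save('s6.png',cv2.resize(s['frame'][80:200,260:420],None,fx=5,fy=5))
E
```

```text
clock: 12.58
tool_pos: [0.6247, 0.1238, 0.0399]
eef_rot: [-0.574, 0.819, -0.0, 0.0]
contact_force: [-1.7, -0.1, 5.2]
opening: 0.361
[0.62465475 0.1237783  0.03985169] [-1.55945455 -0.20951185  4.67371134]
```

View pics/w6.png

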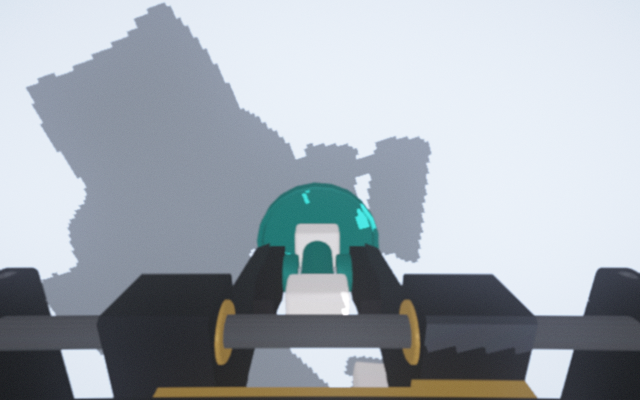

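View pics/s6.png

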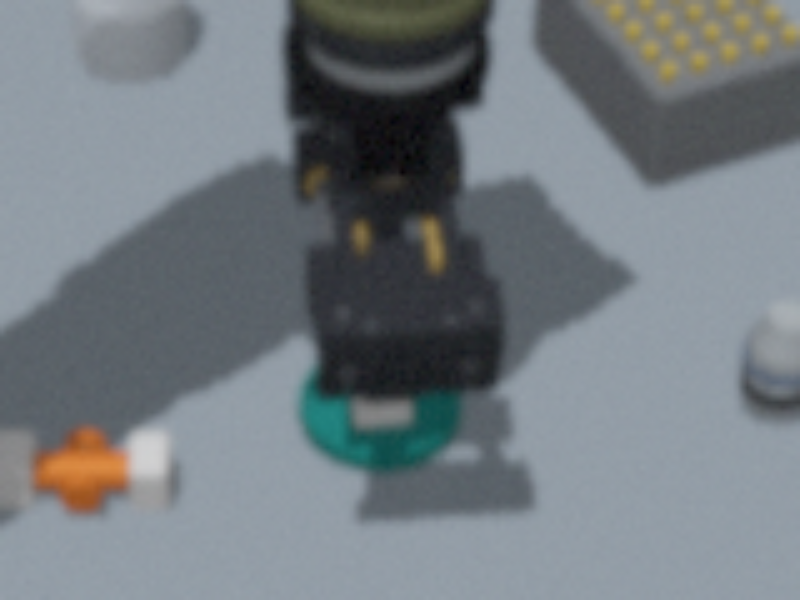

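The foot is on the floor: about 5 N upward at TCP z = 39.9 mm, upright inside the rim. I open, wait, then rise straight up.

```bash
python3 -m creep '[{"hand":0.02,"slide":[0,0,-0.0003],"turn":0},{"hand":0.036,"slide":[0,0,0],"turn":0},{"hand":0.045,"slide":[0,0,0],"turn":0},{"hand":0.06,"slide":[0,0,0],"turn":0},{"hand":0.07,"slide":[0,0,0],"turn":0}]'
python3 -m creep '[{"hand":0.07,"slide":[0,0,0],"turn":0},{"hand":0.07,"slide":[0,0,0],"turn":0}]'
python3 - <<'E'
from h import *
s=snapshot('wrist');save('w7.png',s['frame'])
E
```

```text
clock: 13.3
tool_pos: [0.6245, 0.1238, 0.0395]
eef_rot: [-0.574, 0.819, -0.0, -0.0]
contact_force: [-0.3, 0.7, 0.3]
opening: 0.71
clock: 13.55
tool_pos: [0.6246, 0.1238, 0.0396]
eef_rot: [-0.574, 0.819, -0.0, 0.0]
contact_force: [1.0, 0.6, -0.8]
opening: 0.796
```

View pics/w7.png

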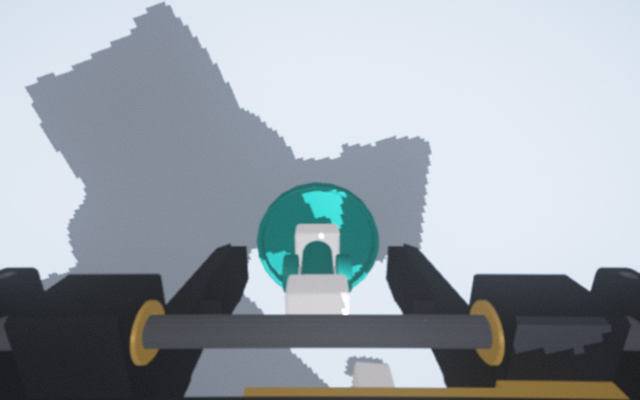

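The float stands free between the open fingers at (317,260), inside the dish at (318,238). Retreat upwards.

```bash
python3 -m creep '[{"hand":0.07,"slide":[0,0,-0.015],"turn":0},{"hand":0.07,"slide":[0,0,-0.03],"turn":0},{"hand":0.07,"slide":[0,0,-0.04],"turn":0},{"hand":0.07,"slide":[0,0,-0.04],"turn":0},{"hand":0.07,"slide":[0,0,-0.03],"turn":0}]'
python3 -m creep '[{"hand":0.07,"slide":[0.04,0,0],"turn":0},{"hand":0.07,"slide":[0.05,0,0],"turn":0},{"hand":0.07,"slide":[0.05,0,0],"turn":0},{"hand":0.07,"slide":[0,0,0],"turn":0},{"hand":0.07,"slide":[0,0,0],"turn":0}]'
python3 - <<'E'
from h import *
s=snapshot('side');save('s8.png',cv2.resize(s['frame'][80:200,260:420],None,fx=5,fy=5))
s=snapshot('top');f=s['frame'];save('t8.png',cv2.resize(f[110:240,230:400],None,fx=4.5,fy=4.5))
hsv=cv2.cvtColor(f,cv2.COLOR_RGB2HSV)
m=cv2.inRange(hsv,(0,0,150),(180,50,255));r=np.zeros_like(m);r[133:170,250:290]=1
n,l,q,c=cv2.connectedComponentsWithStats(m*r)
for i in range(1,n):
    if q[i,4]>15: print(q[i],at_z(s,c[i],.076))
for b in pinpoint('float',s): print(b['uv'],round(b['conf'],2),at_z(s,b['uv'],.012).round(3),at_z(s,b['uv'],.04).round(3))
E
```

```text
clock: 14.22
tool_pos: [0.6251, 0.1238, 0.1977]
eef_rot: [-0.574, 0.819, -0.001, 0.001]
contact_force: [-0.4, -0.3, -0.3]
opening: 0.792
clock: 14.85
tool_pos: [0.5773, -0.007, 0.1955]
eef_rot: [-0.574, 0.819, -0.0, 0.001]
contact_force: [1.0, 0.5, 0.6]
opening: 0.794
[250 133  11  12  79] [0.63756269 0.14551001 0.076     ]
[257 137  14  14 101] [0.62317065 0.12668309 0.076     ]
[262 151  11   6  24] [0.60424951 0.11857771 0.076     ]
[267.5, 144.3] 0.75 [0.637 0.126 0.012] [0.631 0.123 0.04 ]
```

View pics/s8.png

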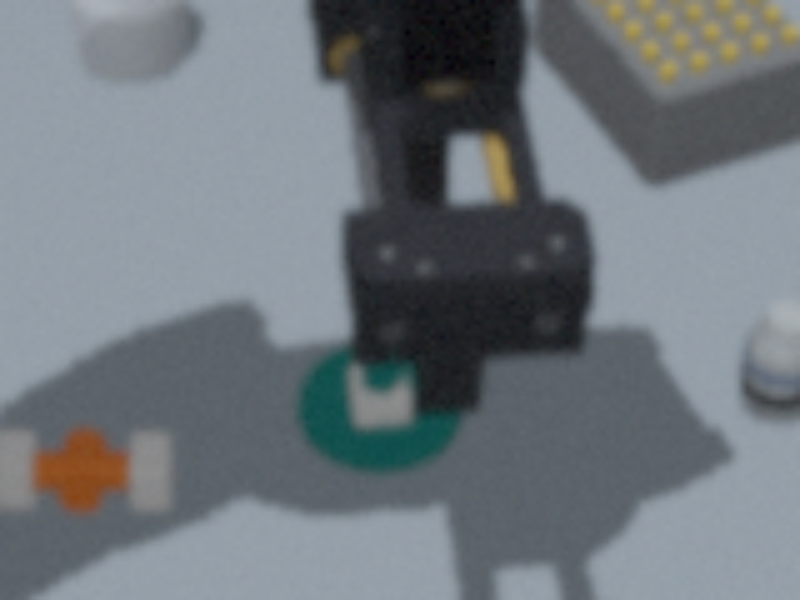

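View pics/t8.png

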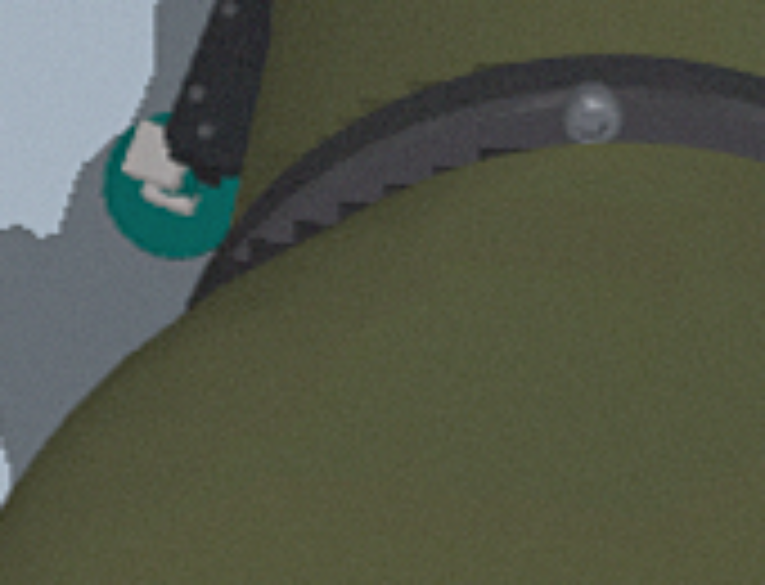

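The float appears to be standing, but the hand still hides part of it. I move further away for a clear check.

```bash
python3 -m creep '[{"hand":0.07,"slide":[0.05,0,0],"turn":0},{"hand":0.07,"slide":[0.06,0,0],"turn":0},{"hand":0.07,"slide":[0.06,0,0],"turn":0},{"hand":0.07,"slide":[0,0,0],"turn":0},{"hand":0.07,"slide":[0,0,0],"turn":0}]'
python3 - <<'E'
from h import *
s=snapshot('side');save('s9.png',cv2.resize(s['frame'][80:200,230:420],None,fx=4,fy=4))
s=snapshot('top');f=s['frame'];save('t9.png',cv2.resize(f[110:240,230:400],None,fx=4.5,fy=4.5))
def pr(p):
    c=s['camera_from_world']@np.r_[p,1];q=c[:2]/c[2];q=q*(1+s['k1']*q@q);K=s['mtx'];return np.array((K[0,0]*q[0]+K[0,2],K[1,1]*q[1]+K[1,2]))
print('expected top face px',pr(np.array([.6245,.1235,.076])))
for t,z in(('float',.012),):
    for b in pinpoint(t,s): print(b['uv'],round(b['conf'],2),at_z(s,b['uv'],.012).round(3),at_z(s,b['uv'],.04).round(3))
st=get_state();print(st['clock'],st['tool_pos'])
E
```

```text
clock: 15.62
tool_pos: [0.5196, -0.1661, 0.1946]
eef_rot: [-0.575, 0.818, 0.0, 0.001]
contact_force: [-0.6, 0.2, -0.8]
opening: 0.795
expected top face px [264.67442929 143.52823559]
[373.9, 264.3] 0.8 [ 0.388 -0.1    0.012] [ 0.39  -0.096  0.04 ]
[427.0, 229.1] 0.76 [ 0.463 -0.211  0.012] [ 0.462 -0.204  0.04 ]
[266.8, 146.8] 0.75 [0.632 0.128 0.012] [0.626 0.124 0.04 ]
15.775 [ 0.51984183 -0.16517478  0.1945544 ]
```

View pics/s9.png

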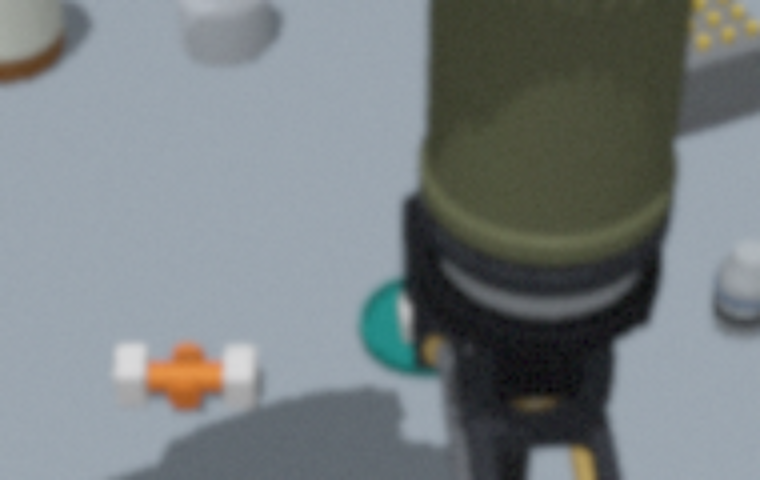

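View pics/t9.png

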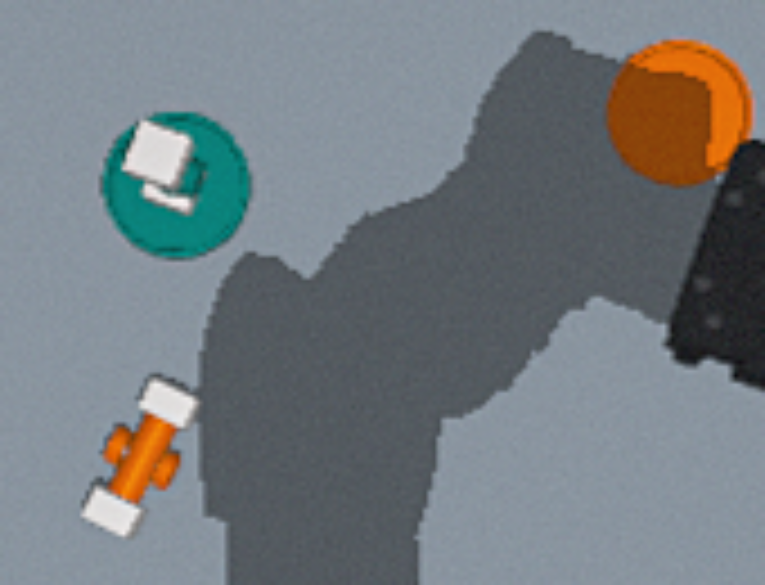

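The top face shows at (264.9,143.8) against an expected (264.7,143.5), so the float is upright and centred. The orange float is still at about (261,211). Handing in.

```bash
python3 -c "from plant import finish_job; print(finish_job())"
```

```text
the job is handed in; nothing more can be done
None
```

The teal float now stands upright, heavy end down, in the teal dish, and the job was handed in at about 15.8 s of the 42 s allowed. I pinched it by its buttons at 20 N and lifted it 100 mm. I let it swing down, carried it over, and lowered it until the wrist showed about 5 N of upward force at TCP z = 39.9 mm. Only then did I open the fingers and retreat.

What the checks showed:
- **Hanging:** an overlay on the wrist picture matched 0° tilt, clearly better than ±10°.
- **Standing:** in the last top picture the upper face was within about 0.5 px of where a float upright and centred in the dish should show it.
- **Orange float:** it was still at about (261,211) in that picture, where it began. The detection network missed it there, so I judged this by eye.
- **Side view:** the arm hid most of the standing float in the last side picture, so that view could not confirm the result. An earlier side picture with a partial view agreed.

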